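# Sort out the mixed-up tub lids

## Robot

A 6-joint arm with a two-finger parallel gripper is mounted at the origin on the work surface. World frame = base frame: x ahead of the robot, y to its left, z up, the work surface at z = 0. Lengths are in m, angles in degrees, forces in N, time in s.
With the tool pointing down it reaches from about 0.35 to 0.875 m from the base axis. Payload 4.2 kg.
Tool frame: the origin (TCP) lies on the front face of the gripper's body, between the roots of the fingers; the fingertips stand finger_overhang ahead of it and the grasp point (between the pads) lies 51 mm ahead of it (finger_overhang is the distance from the TCP to the fingertips, in m); z points along the fingers, y is the line along which they close (so a half turn about z gives the same grasp; the last joint's range is limited). The gripper opens to 87 mm and grips with 3 to 60 N. Pads are 19 mm wide; open, the fingers measure 117 mm over their backs; the gripper's body (75 mm by 190 mm) begins 51 mm behind the grasp point.
Start: joints at [89.989, 22.042, 0.453, 0, -68.411, -14.817], TCP at [0.16, 0.604, 0.292] pointing down, gripper open.
Joint ranges: [-179.83, 179.83], [-69.29, 118.12], [-61.27, 80.66], [-181.25, 117.63], [-171.15, -9.14], [-177.46, 177.46]. Speed limits (degrees/s): [159.86, 159.86, 180, 180, 180, 180].

## Interface

Orientations are given as a 3x3 rotation matrix whose columns are the frame's x, y, z axes.
In Python, from station import sense, capture, camera_model, finish_job, finger_overhang gives the robot as it stands. The module is installed in compiled form; this text tells all that it offers.
- The arm moves only by the tool jog_arm, never from a script. Its argument "rows" is a list that holds one entry, the list of rows, each a list of 4 numbers: the shift along the tool's x, y, z in m, then the turn about the tool's z in rad. A call has 1 to 20 rows; each row shifts and turns the commanded pose from where the row before left it, along the tool's axes as they then stand; what a row does not reach is not made up. A row lasts 1/8 s, in which the tool goes at most 62.5 mm and 10.7 degrees, less where a joint would pass 70% of its speed; a pose out of reach is approached as far as the arm can. A call is refused whole if a number of a shift passes 0.0625 or a number of a turn 0.188, either way. A call with a gripper value outside its range is refused whole. "claw" is the opening, from 0 (shut) to 1 (fully open), set as the call begins (left out, the last holds). The fingers move at their own pace and stop on an object; the grip force is fixed at half the most. Time passes only in rows, so rows that do not move let the fingers close. It gives the time, the measured TCP pose, the force, the opening and the grip force at its end, in the units of the state.
- sense(): the state, without advancing time (a new reading comes with each control period).
- capture(name): name is "scene" or "side" or "wrist"; returns the picture (400x640x3 uint8, red, green, blue); there is no depth.
- camera_model(name): a dict with "fovy" (degrees; the focal length in pixels is half the picture's height over the tangent of half this angle, whatever the lens; pixels are square), "cx", "cy" (the principal point, pixels), "k1" (the pictures are not rectified: a ray, as slopes to the right and down, at radius r is drawn at 1 + k1 r^2 times it, then the intrinsics apply), "eye" and "rotation" of the camera in the world. Camera axes: x right, y down, z forward; pixel columns grow to the right and rows downward; lengths in m; the calibration is good to about 2 mm. A picture is of the moment at which its call begins: read the wrist's pose just before it. camera_model takes no time and is no camera call; for the wrist camera it gives the pose at the moment of the call.
- finish_job(): hands the job in; it is judged then, once.
The state is a dict: "time_s": time; "joints": joint angles; "joint_velocities": joint speeds; "effort": joint torques, N m; "tcp_pos": TCP position; "ee_rot": TCP orientation; "wrist_force": force on the tool from outside, world axes, zero at the start; "moment": the same for the moment, N m; "gripper_width": opening from 0.0 (shut) to 1.0 (fully open); "gripper_force": force on a finger pad.
Only numpy, scipy, OpenCV 4.12 (cv2) and the standard library are available. Lean on these libraries where they do the work, as an engineer would, in place of code of your own. Each camera call takes 0.05 s, during which the arm holds its last target. There are 200 camera calls.

## Task

The lids of the three steel tubs were mixed up after washing: each lies on a tub of another shape. Put every lid on the tub of its own shape (round on round, square on square, oblong on oblong), centred, turned to line up with the tub and lying flat with its mouth closed. Where you need a free spot, park a lid on the wooden board, never on the bench, and leave the tubs and the other things on the bench where they stand.

Things in the scene. Friction and masses are not known exactly. Their poses are not given: they have to be found in the camera images.
- round_lid: Round lid of milky white plastic, diameter 120 mm. Under it a sunken panel, a disc 72 mm in diameter, 6 mm deep, drops loosely into a tub's mouth. On top stands a grip fin 56 mm along x, 16 mm thick (y), 33 mm tall, to pinch from above. About 0.1 kg. Origin: centre of the panel's underside, z up; flange 6 to 10 mm above it, fin top 43 mm. 
- square_lid: Square lid of milky white plastic, 116 x 116 mm with rounded corners. Under it a sunken panel, 54 x 54 mm, 6 mm deep, drops loosely into a tub's mouth. On top stands a grip fin 56 mm along x, 16 mm thick (y), 33 mm tall, to pinch from above. About 0.1 kg. Origin: centre of the panel's underside, z up; flange 6 to 10 mm above it, fin top 43 mm. x, y along its sides; a quarter turn fits the same.
- oblong_lid: Oblong (rectangular) lid of milky white plastic, 152 mm along x and 88 mm along y, corners rounded. Under it a sunken panel, 74 mm along x, 42 mm along y, 6 mm deep, drops loosely into a tub's mouth. On top stands a grip fin 56 mm along x, 16 mm thick (y), 33 mm tall, to pinch from above. About 0.1 kg. Origin: centre of the panel's underside, z up; flange 6 to 10 mm above it, fin top 43 mm. A half turn fits the same.
- round_tub: Open round stainless tub, outside diameter 108 mm, wall 4 mm, 80 mm tall. Empty, loose, about 0.45 kg. Origin: centre of its underside, z up. With a lid seated, the lid's origin is 74 mm above the tub's origin.
- square_tub: Open square stainless tub, 104 x 104 mm outside with rounded corners, wall 4 mm, 70 mm tall. Empty, loose, about 0.45 kg. Origin: centre of its underside, z up. x and y run along its sides. With a lid seated, the lid's origin is 64 mm above the tub's origin.
- oblong_tub: Open oblong (rectangular) stainless tub, 140 mm along its x and 76 mm along its y outside, corners rounded, wall 4 mm, 60 mm tall. Empty, loose, about 0.45 kg. Origin: centre of its underside, z up. With a lid seated, the lid's origin is 54 mm above the tub's origin.
- board: Clean wooden board lying on the bench, empty: 160 mm along its x, 110 mm along its y, 16 mm thick; the free spot for a lid. Loose, about 0.6 kg. Origin: centre of its underside, top face at 16 mm.
- jar: Bystander: closed amber glass jar with a steel cap, diameter 64 mm, 100 mm tall; origin at the centre of its underside.
- scoop: Bystander: small steel scoop standing on its round bowl, 113 mm long with its handle, 24 mm tall; its bowl lies towards its +x, 45 mm from the origin, which is at bench height.
- cup: Bystander: small open steel measuring cup, 60 mm across the rim, 45 mm tall; origin at the centre of its underside.
There are look-alikes about, which are no part of the job. What is shaped like the round_lid but green, purple or red is not meant.

How it is judged:
By the outcome, as a careful person would: the job done as asked, in the order asked, and still so for the second after the job is handed in, with the robot touching nothing.
It also fails if it takes over 112 s, if anything falls off the work surface, if the arm or the gripper's body presses on something with over 40 N, if the wrist force passes 120 N, or if a joint passes its speed limit or range.

## Working session

There is one attempt and no reset: what is moved stays moved. The work goes in short steps, Python scripts to look and compute and a tool call to move; the robot and the scene stay as the last step left them, time stands still between calls to the robot, and variables do not carry over. Pictures are saved under pics/ and viewed, at most 14 in all, crops included, and the job is handed in when it is done.

Besides the shell and the picture viewer there is one more tool, called as a command line: name --argument value ..., lists and objects as JSON in quotes. jog_arm: Moves the arm, as the interface text tells. Its arguments: {"type":"object","properties":{"rows":{"type":"array"},"claw":{"type":"number"}},"required":["rows"]}

```bash
mkdir -p pics; cat > h.py <<'E'
import numpy as np, cv2
from station import sense, capture, camera_model, finish_job, finger_overhang
def save(n,p):
    im=capture(n); cv2.imwrite('pics/'+p,im[:,:,::-1]); return im
def rays(m,uv):
    uv=np.asarray(uv,float).reshape(-1,1,2); f=200/np.tan(np.radians(m['fovy'])/2)
    d=(uv[:,0]-[m['cx'],m['cy']])/f
    u=d.copy()
    for _ in range(20): u=d/(1+m['k1']*(u**2).sum(1,keepdims=True))
    r=np.c_[u,np.ones(len(u))]@np.array(m['rotation']).T
    return np.array(m['eye']),r
def plane(m,uv,z):
    e,r=rays(m,uv); return e+r*((z-e[2])/r[:,2])[:,None]
def proj(m,P):
    c=(np.asarray(P,float).reshape(-1,3)-m['eye'])@np.array(m['rotation']); s=c[:,:2]/c[:,2:]
    f=200/np.tan(np.radians(m['fovy'])/2)
    return s*(1+m['k1']*(s**2).sum(1,keepdims=True))*f+[m['cx'],m['cy']]
E
python3 - <<'E'
from h import *
s=sense();print(s['time_s'],s['tcp_pos'],s['ee_rot'],s['gripper_width'],finger_overhang)
for n in ('scene','side','wrist'):
    m=camera_model(n);print(n,m);save(n,n+'0.png')
E
```

```text
0.0 [0.15981733 0.60374969 0.29115258] [[ 9.66647592e-01 -2.56109800e-01 -4.51049546e-04]
 [-2.56110173e-01 -9.66645235e-01 -2.13743667e-03]
 [ 1.11413583e-04  2.18166638e-03 -9.99997614e-01]] 0.9980601317976111 0.0697
scene {'fovy': 45.03846249991539, 'cx': 310.47025415119623, 'cy': 198.178674045035, 'k1': -0.054173769315587615, 'eye': array([1.15585126, 0.74994185, 0.77116419]), 'rotation': array([[-0.81880554,  0.29866216, -0.49026361],
       [ 0.57392158,  0.44535821, -0.6872191 ],
       [ 0.01309658, -0.84407167, -0.53607042]])}
side {'fovy': 55.92157185868595, 'cx': 310.1192349951164, 'cy': 202.84998678242476, 'k1': -0.06982150610206048, 'eye': array([-0.06322307, -0.71125059,  0.60012858]), 'rotation': array([[ 0.71993398, -0.37046771,  0.58689755],
       [-0.69402506, -0.37827446,  0.61256645],
       [-0.00492773, -0.84832901, -0.52944652]])}
wrist {'fovy': 64.11223634451143, 'cx': 320.70314465255365, 'cy': 201.332937544954, 'k1': -0.056386881126335255, 'eye': array([0.22374938, 0.58712417, 0.38365983]), 'rotation': array([[-0.25645695, -0.93758229, -0.23488142],
       [-0.96655512,  0.24902565,  0.06129791],
       [ 0.00101966,  0.24274611, -0.97008932]])}
```

View pics/scene0.png

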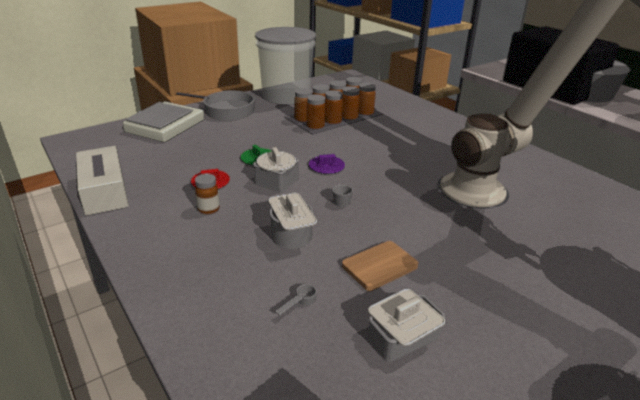

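View pics/side0.png

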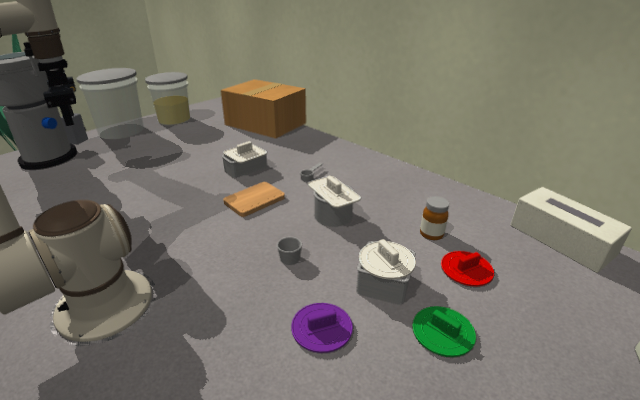

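View pics/wrist0.png

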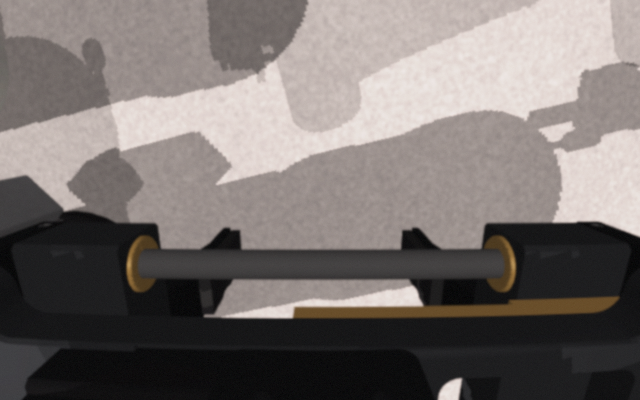

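The scene has three lidded tubs.
- A is at scene (405,320), with a square-looking lid on the oblong tub.
- B is at scene (292,218), with the oblong lid on the round tub.
- C is at scene (277,168), with a white round lid on the square tub.

The green (255,155), purple (326,164) and red (210,180) discs are the look-alikes. I'll confirm this in an enlarged crop with masks.

```bash
cat > m1.py <<'E'
from h import *
R={'scene':[('A',360,280,460,365,.064),('B',255,185,330,250,.084),('C',240,140,310,195,.074)],
   'side':[('A',215,130,275,180,.064),('B',295,165,370,230,.084),('C',345,230,425,305,.074)]}
tiles=[]
for n in R:
    im=cv2.imread(f'pics/{n}0.png'); m=camera_model(n)
    for k,x0,y0,x1,y1,z in R[n]:
        c=im[y0:y1,x0:x1]; g=c.min(2)
        t,_=cv2.threshold(g,0,255,cv2.THRESH_OTSU)
        M=(g>150).astype(np.uint8)
        cs,_=cv2.findContours(M,0,2); q=max(cs,key=cv2.contourArea)+[x0,y0]
        P=plane(m,q[:,0],z)[:,:2]
        r=cv2.minAreaRect((P*1000).astype(np.float32))
        print(n,k,t,'cent',np.round(r[0]),np.round(r[1]),round(r[2],1))
        big=cv2.resize(c,(260,260*(y1-y0)//(x1-x0)),interpolation=2)
        v=np.zeros((290,264,3),np.uint8); v[:min(290,big.shape[0]),:260]=big[:290]; tiles.append(v)
cv2.imwrite('pics/crops.png',np.vstack([np.hstack(tiles[:3]),np.hstack(tiles[3:])]))
for n,uv in (('scene',[(343,265),(388,242),(418,263),(370,287)]),('side',[(224,197),(262,183),(286,196),(244,213)])):
    print(np.round(plane(camera_model(n),uv,.016)*1000)[:,:2].tolist())
E
python3 m1.py
```

```text
scene A 119.0 cent [601. 305.] [117. 109.] 88.1
scene B 117.0 cent [ 601. -113.] [153.  81.] 77.0
scene C 115.0 cent [ 481. -380.] [106. 117.] 12.1
side A 107.0 cent [559. 311.] [118.  51.] 74.2
side B 112.0 cent [ 602. -107.] [157.  91.] 75.8
side C 119.0 cent [ 483. -376.] [120. 120.] 20.6
[[572.0, 71.0], [420.0, 65.0], [417.0, 168.0], [569.0, 166.0]]
[[422.0, 171.0], [557.0, 159.0], [559.0, 44.0], [414.0, 56.0]]
```

View pics/crops.png

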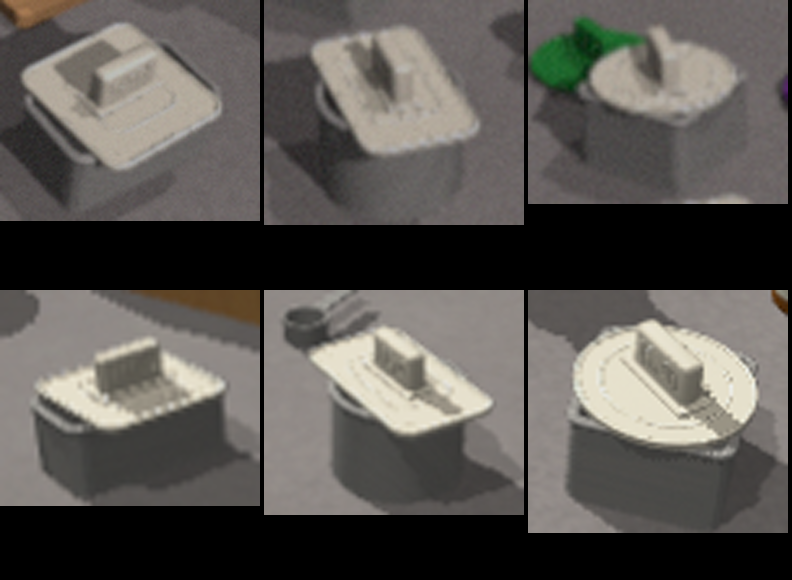

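Crops confirm it: A is the square lid on the oblong tub, B is the oblong lid on the round tub, and C is the white round lid on the square tub. The coloured discs lie flat on the bench and aren't part of the job. Plan: round lid to the board, square lid to C, oblong lid to A, round lid to B. On the way I'll look at A and B with the wrist camera.

jog_arm --rows '[[[0.044,0.0176,0,0],[0.044,0.0176,0,0],[0.044,0.0176,0,0],[0.044,0.0176,0,0],[0.044,0.0176,0,0],[0.044,0.0176,0,0],[0.044,0.0176,0,0],[0.044,0.0176,0,0],[0.044,0.0176,0,0],[0.044,0.0176,0,0],[0,0,0,0],[0,0,0,0]]]' --claw 1

```text
time_s: 1.65
tcp_pos: [0.54, 0.3213, 0.2917]
ee_rot: [[0.967, -0.256, -0.001], [-0.256, -0.967, -0.0], [-0.001, 0.001, -1.0]]
wrist_force: [0.5, -0.3, -0.3]
gripper_width: 1.0
gripper_force: 0.0
```

```bash
python3 - <<'E'
from h import *
s=sense();print(s['time_s'],s['tcp_pos'],np.round(s['joints'],1))
import pickle
m=camera_model('wrist');save('wrist','wA.png');pickle.dump(m,open('wA.pkl','wb'))
E
```

```text
1.65 [0.53999528 0.32130041 0.29174165] [ 45.5  22.4   1.   -0.  -68.6  29.7]
```

View pics/wA.png

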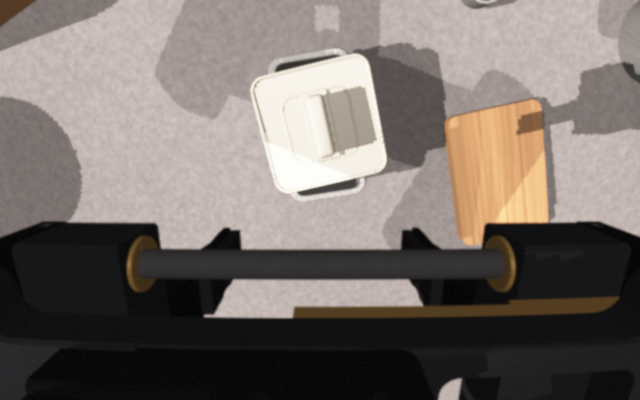

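wA shows the square lid with corners at about (250,85), (368,53), (387,175) and (277,193). The fin is at (318,125), nearly vertical in the picture. The oblong tub's ends peek out at (305,55) and (332,193). The board spans (446,118) to (549,230).

```bash
cat >> h.py <<'E'
import pickle
def rect(P):
    r=cv2.minAreaRect((P[:,:2]*1000).astype(np.float32)); w,h=r[1]; a=r[2]
    if h>w: w,h,a=h,w,a+90
    return np.round([*r[0],w,h,(a+90)%180-90],1)
def blob(im,m,box,z,f,name=None):
    x0,y0,x1,y1=box; c=im[y0:y1,x0:x1].astype(int); M=cv2.morphologyEx(f(c).astype(np.uint8),2,np.ones((3,3)))
    cs,_=cv2.findContours(M,0,1); q=max(cs,key=cv2.contourArea)
    if name: cv2.imwrite(name,M*255)
    h=cv2.convexHull(q)[:,0]+[x0+.0,y0]
    return rect(plane(m,h,z)),h
E
python3 - <<'E'
from h import *
im=cv2.imread('pics/wA.png');m=pickle.load(open('wA.pkl','rb'))
for p in [(260,130),(225,130),(318,120),(300,120),(350,100),(355,185),(240,85),(306,56),(500,160),(250,200),(370,120)]: print(p,im[p[1],p[0]])
for t in (190,205,215): print(t,blob(im,m,(235,35,400,205),.064,lambda c:(c[...,1]>t)&(c[...,2]-c[...,0]<30))[0])
print('board',blob(im,m,(430,85,560,250),.016,lambda c:(c[...,2]-c[...,0]>45))[0])
c=im[80:175,290:385];cv2.imwrite('pics/wAc.png',cv2.resize(c,(760,760),interpolation=2))
print('tubends',np.round(plane(m,[(270,58),(345,50),(300,199),(365,188)],.06)*1000).tolist())
E
```

```text
(260, 130) [219 228 234]
(225, 130) [184 189 201]
(318, 120) [235 244 248]
(300, 120) [234 243 247]
(350, 100) [138 152 160]
(355, 185) [85 87 91]
(240, 85) [146 151 161]
(306, 56) [188 193 198]
(500, 160) [130 186 235]
(250, 200) [180 184 195]
(370, 120) [146 159 169]
190 [596.7 307.8 140.5 118.1  -1.9]
205 [593.1 307.4 131.4 116.7  -1.9]
215 [595.6 307.2 125.4 116.2  -1.9]
board [491.  116.2 161.4 116.6  -1.8]
tubends [[674.0, 336.0, 60.0], [662.0, 265.0, 60.0], [533.0, 346.0, 60.0], [527.0, 277.0, 60.0]]
```

View pics/wAc.png

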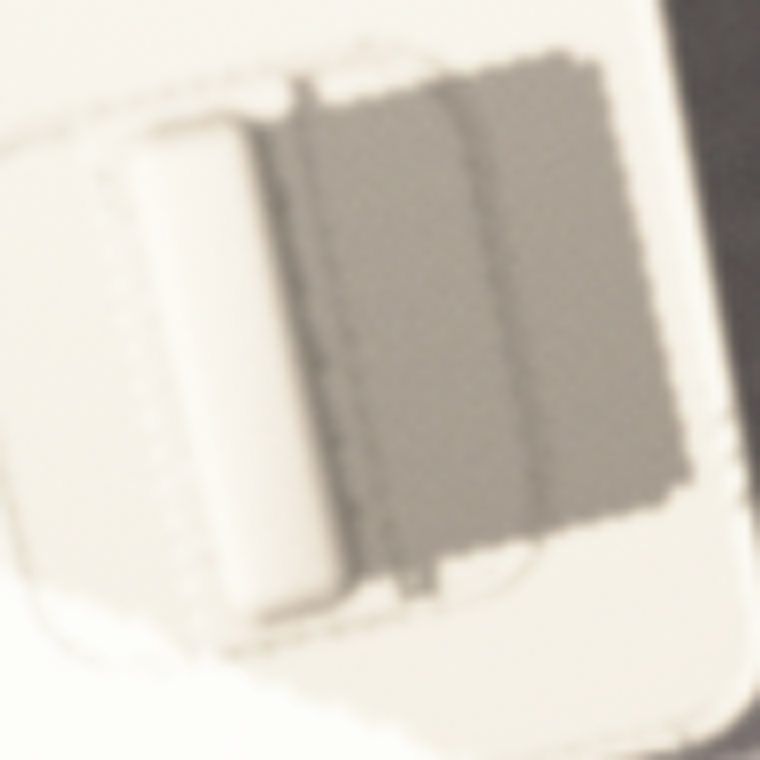

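jog_arm --rows '[[[0.0122,0.0448,0,0],[0.0122,0.0448,0,0],[0.0122,0.0448,0,0],[0.0122,0.0448,0,0],[0.0122,0.0448,0,0],[0.0122,0.0448,0,0],[0.0122,0.0448,0,0],[0.0122,0.0448,0,0],[0.0122,0.0448,0,0],[0,0,0,0],[0,0,0,0]]]'

```text
time_s: 3.08
tcp_pos: [0.5431, -0.0955, 0.2924]
ee_rot: [[0.967, -0.255, 0.0], [-0.255, -0.967, 0.0], [0.0, -0.0, -1.0]]
wrist_force: [-0.8, 0.2, 0.1]
gripper_width: 1.001
gripper_force: 0.0
```

```bash
python3 - <<'E'
from h import *
m=camera_model('wrist');save('wrist','wB.png');pickle.dump(m,open('wB.pkl','wb'))
E
```

jog_arm --rows '[[[-0.0077,0.048,0,0],[-0.0077,0.048,0,0],[-0.0077,0.048,0,0],[-0.0077,0.048,0,0],[-0.0077,0.048,0,0],[-0.0077,0.048,0,0],[0,0,0,0],[0,0,0,0]]]'

```text
time_s: 4.12
tcp_pos: [0.4254, -0.362, 0.2922]
ee_rot: [[0.967, -0.255, 0.0], [-0.255, -0.967, 0.0], [0.0, -0.0, -1.0]]
wrist_force: [-1.1, 0.5, -0.0]
gripper_width: 0.999
gripper_force: 0.0
```

```bash
python3 - <<'E'
from h import *
s=sense();print(s['time_s'],s['tcp_pos'],np.round(s['joints'],1))
m=camera_model('wrist');im=save('wrist','wC.png');pickle.dump(m,open('wC.pkl','wb'))
a=cv2.imread('pics/wB.png')[:250,120:520];b=cv2.imread('pics/wC.png')[:250,120:520]
cv2.imwrite('pics/BC.png',np.vstack([cv2.resize(a,(480,300)),cv2.resize(b,(480,300))]))
E
```

```text
4.125 [ 0.42540044 -0.36201158  0.29222518] [-23.8  15.6  -9.   -0.  -65.4  99. ]
```

View pics/BC.png

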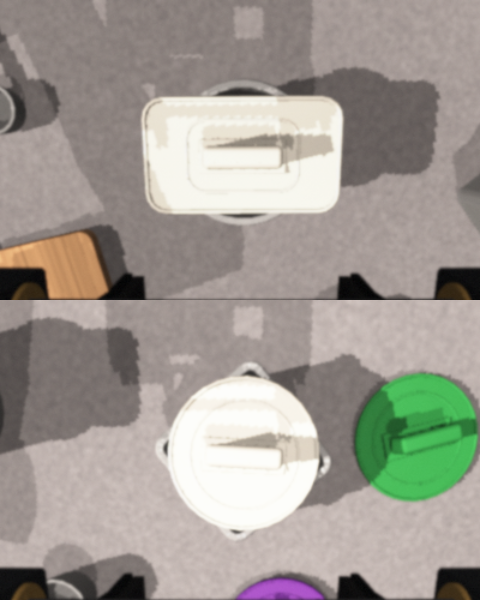

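In wB the oblong lid is seated across the round tub, with its fin at about (322,131). In wC the round lid's fin is at about (325,131), horizontal in the picture. The green look-alike is off to the right at (468,115). Next I'll measure centres and fin axes.

```bash
python3 - <<'E'
from h import *
tiles=[]
for k,z,box in (('B',.084,(225,70,420,185)),('C',.074,(255,60,395,195))):
    im=cv2.imread(f'pics/w{k}.png');m=pickle.load(open(f'w{k}.pkl','rb'))
    for t in (195,208,218):
        r,h=blob(im,m,box,z,lambda c:(c[...,1]>t)&(c[...,2]-c[...,0]<30)); 
        P=plane(m,h,z)[:,:2]*1000
        print(k,t,r,'circ',np.round(cv2.minEnclosingCircle(P.astype(np.float32)),1) if k=='C' and 0 else cv2.minEnclosingCircle(P.astype(np.float32)))
    c=im[105:155,275:365].astype(float);c=np.clip((c-130)/125,0,1)**3*255
    tiles.append(cv2.resize(c.astype(np.uint8),(720,400),interpolation=2)[:,:])
cv2.imwrite('pics/fins.png',cv2.resize(np.vstack(tiles),(540,600)))
E
```

```text
B 195 [ 598.9 -110.5  152.3   88.2   75.2] circ ((598.8726196289062, -112.75454711914062), 80.00639343261719)
B 208 [ 599.4 -110.7  151.9   87.2   75.2] circ ((598.7708740234375, -112.84513854980469), 79.79817199707031)
B 218 [ 599.3 -110.7  151.4   87.1   75.2] circ ((598.8367309570312, -112.8285903930664), 79.45433044433594)
C 195 [ 481.4 -377.6  120.3  120.2  -54.4] circ ((480.35272216796875, -375.70166015625), 62.659244537353516)
C 208 [ 481.5 -377.8  119.9  119.7   35.4] circ ((480.46722412109375, -375.63836669921875), 62.49394607543945)
C 218 [ 481.2 -377.6  119.1  118.9   33.1] circ ((479.8861389160156, -376.1297912597656), 61.98394012451172)
```

View pics/fins.png

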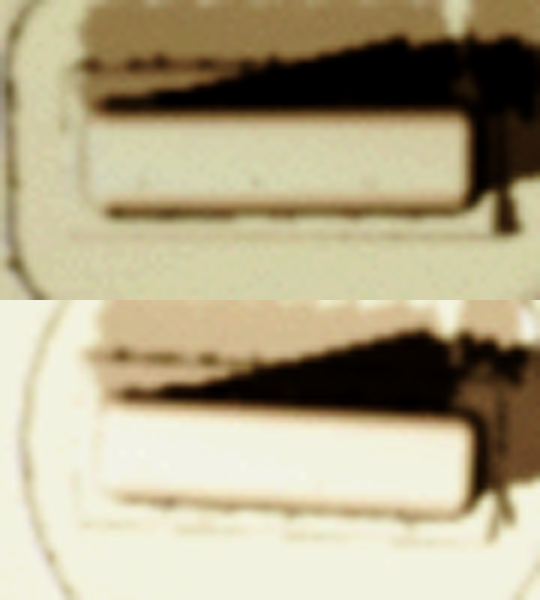

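```bash
cat >> h.py <<'E'
def go(x,y,psi):
    s=sense();R=np.array(s['ee_rot']);d=np.array([x,y,s['tcp_pos'][2]])-s['tcp_pos']
    p=np.degrees(np.arctan2(R[1,0],R[0,0]));t=(psi-p+180)%360-180
    print('t',s['time_s'],'tcp',np.round(s['tcp_pos'],4),'psi',round(p,2),'tool shift(before turn)',np.round(R.T@d,4),'turn rad',round(-np.radians(t),4))
E
python3 - <<'E'
from h import *
for k,uv,z in (('A',(320,126.2),.097),('B',(321.7,131.7),.117),('C',(323.2,131),.107)):
    print(k,np.round(plane(pickle.load(open(f'w{k}.pkl','rb')),uv,z)*1000,1))
im=cv2.imread('pics/wC.png');m=pickle.load(open('wC.pkl','rb'))
# square tub rim tips from the viewed picture
print(np.round(plane(m,[(328,52.5),(254,125),(316,199),(393,137)],.07)*1000).tolist())
go(.4813,-.3777,-106.7)
E
```

```text
A [[600.2 306.2  97. ]]
B [[ 599.1 -110.7  117. ]]
C [[ 481.4 -378.5  107. ]]
[[548.0, -401.0, 70.0], [503.0, -316.0, 70.0], [417.0, -354.0, 70.0], [458.0, -443.0, 70.0]]
t 4.175 tcp [ 0.4256 -0.3617  0.2923] psi -14.7 tool shift(before turn) [0.0579 0.0013 0.    ] turn rad 1.6056
```

jog_arm --rows '[[[0.029,0.0005,0,0],[0.029,0.0005,0,0],[0,0,0,0.1606],[0,0,0,0.1606],[0,0,0,0.1606],[0,0,0,0.1606],[0,0,0,0.1606],[0,0,0,0.1606],[0,0,0,0.1606],[0,0,0,0.1606],[0,0,0,0.1606],[0,0,0,0.1606],[0,0,0.04,0],[0,0,0.04,0],[0,0,0,0],[0,0,0,0]]]'

```text
time_s: 6.18
tcp_pos: [0.4821, -0.3786, 0.214]
ee_rot: [[-0.288, -0.958, 0.002], [-0.958, 0.288, -0.002], [0.001, -0.003, -1.0]]
wrist_force: [-0.0, 0.7, 1.1]
gripper_width: 0.998
gripper_force: 0.0
```

```bash
python3 -c "
from h import *
go(.4813,-.378,-106.7)"
```

```text
t 6.175 tcp [ 0.4821 -0.3786  0.214 ] psi -106.72 tool shift(before turn) [-0.0003  0.0009 -0.    ] turn rad -0.0003
```

Well aligned. Now I'll descend, grip and lift.

jog_arm --rows '[[[0,0.001,0.03,0],[0,0,0.03,0],[0,0,0.006,0],[0,0,0,0],[0,0,0,0]]]'

```text
time_s: 6.8
tcp_pos: [0.4807, -0.379, 0.1482]
ee_rot: [[-0.289, -0.957, 0.003], [-0.957, 0.289, -0.002], [0.001, -0.004, -1.0]]
wrist_force: [-0.1, 1.3, -0.2]
gripper_width: 1.003
gripper_force: 0.0
```

jog_arm --rows '[[[0,0,0,0],[0,0,0,0],[0,0,0,0],[0,0,0,0],[0,0,0,0],[0,0,0,0],[0,0,0,0],[0,0,0,0]]]' --claw 0

```text
time_s: 7.8
tcp_pos: [0.4798, -0.3786, 0.1463]
ee_rot: [[-0.29, -0.957, 0.0], [-0.957, 0.29, -0.0], [0.0, -0.0, -1.0]]
wrist_force: [-0.9, -0.4, 0.7]
gripper_width: 0.181
gripper_force: 30.0
```

jog_arm --rows '[[[0,0,-0.01,0],[0,0,-0.02,0],[0,0,-0.04,0],[0,0,-0.04,0],[0,0,0,0],[0,0,0,0]]]'

```text
time_s: 8.55
tcp_pos: [0.4791, -0.3781, 0.2559]
ee_rot: [[-0.29, -0.957, -0.001], [-0.957, 0.29, 0.001], [-0.001, 0.001, -1.0]]
wrist_force: [0.5, 0.4, -1.5]
gripper_width: 0.184
gripper_force: 30.0
```

```bash
python3 - <<'E'
from h import *
go(.491,.117,-93)
save('scene','s1.png')
E
```

```text
t 8.55 tcp [ 0.4791 -0.3781  0.2559] psi -106.87 tool shift(before turn) [-0.4773  0.1323  0.0005] turn rad -0.2421
```

jog_arm --rows '[[[-0.0434,0.012,0,0],[-0.0434,0.012,0,0],[-0.0434,0.012,0,0],[-0.0434,0.012,0,0],[-0.0434,0.012,0,0],[-0.0434,0.012,0,0],[-0.0434,0.012,0,0],[-0.0434,0.012,0,0],[-0.0434,0.012,0,0],[-0.0434,0.012,0,0],[-0.0434,0.012,0,0],[0,0,0.03,0],[0,0,0.04,0],[0,0,0.04,0],[0,0,0.025,0],[0,0,0,0],[0,0,0,0]]]'

```text
time_s: 10.72
tcp_pos: [0.4921, 0.1168, 0.1217]
ee_rot: [[-0.289, -0.957, 0.001], [-0.957, 0.289, -0.0], [-0.0, -0.001, -1.0]]
wrist_force: [1.6, 0.0, -1.5]
gripper_width: 0.181
gripper_force: 30.0
```

```bash
python3 - <<'E'
from h import *
go(.491,.117,-106.9)
im=cv2.imread('pics/s1.png'); save('side','d1.png')
a=im[120:220,200:360];b=cv2.imread('pics/d1.png'); c=b[130:310,210:450]
cv2.imwrite('pics/chk.png',np.vstack([cv2.resize(a,(480,300),interpolation=2),cv2.resize(c,(400,300))[:, :].copy() if 0 else cv2.resize(c,(480,300),interpolation=2)]))
E
```

```text
t 10.725 tcp [0.4921 0.1168 0.1217] psi -106.82 tool shift(before turn) [ 0.0001  0.0011 -0.    ] turn rad 0.0014
```

View pics/chk.png

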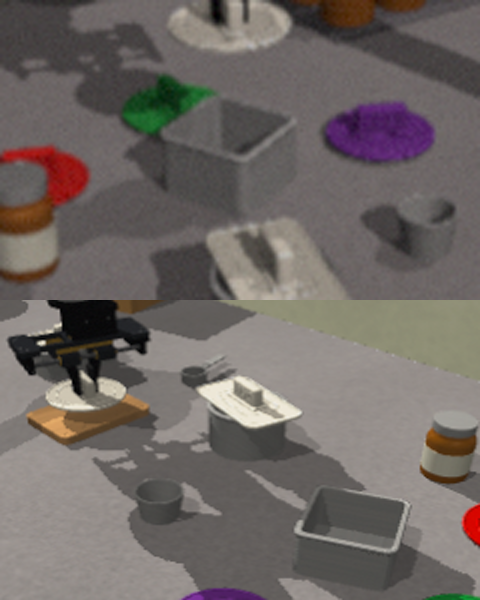

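The round lid hangs level over the board. The empty square tub's rim is clear in the side picture, with corners at about (367,223), (414,228), (358,245) and (411,254). Lower and release.

jog_arm --rows '[[[0,0,0.012,0],[0,0,0.009,0],[0,0,0.002,0],[0,0,0,0],[0,0,0,0]]]'

```text
time_s: 11.4
tcp_pos: [0.4917, 0.1166, 0.0982]
ee_rot: [[-0.29, -0.957, 0.0], [-0.957, 0.29, 0.0], [-0.0, -0.0, -1.0]]
wrist_force: [-0.1, -0.3, -1.7]
gripper_width: 0.185
gripper_force: 30.0
```

jog_arm --rows '[[[0,0,0,0],[0,0,0,0],[0,0,0,0],[0,0,0,0],[0,0,0,0],[0,0,0,0]]]' --claw 1

```text
time_s: 12.15
tcp_pos: [0.4917, 0.1166, 0.0983]
ee_rot: [[-0.29, -0.957, 0.0], [-0.957, 0.29, 0.0], [-0.0, -0.0, -1.0]]
wrist_force: [-0.2, -0.5, -0.0]
gripper_width: 0.779
gripper_force: 0.0
```

```bash
python3 - <<'E'
from h import *
go(.600,.3065,-1.9)
im=cv2.imread('pics/d1.png');m=camera_model('side')
print(np.round(plane(m,[(367.5,223.5),(414.5,228.5),(411,254),(358.5,245)],.07)*1000).tolist())
for t in (125,135,145):
    try: print(t,blob(im,m,(352,218,420,260),.07,lambda c:(c.min(2)>t)&(c.max(2)-c.min(2)<14))[0])
    except Exception as e: print(t,e)
E
```

```text
t 12.15 tcp [0.4917 0.1166 0.0983] psi -106.84 tool shift(before turn) [-0.2131 -0.0486  0.    ] turn rad -1.8316
[[558.0, -265.0, 70.0], [623.0, -357.0, 70.0], [535.0, -405.0, 70.0], [478.0, -303.0, 70.0]]
125 [ 568.6 -333.2  163.   119.9   32.3]
135 [ 569.3 -334.2  163.   117.5   32.3]
145 max() iterable argument is empty
```

```bash
python3 - <<'E'
from h import *
im=cv2.imread('pics/d1.png');m=camera_model('side')
P=plane(m,[(367.5,242.2),(414.5,248.2),(411,278.8),(358.5,268)],.07)*1000
print(np.round(P).tolist(),P.mean(0))
print(np.degrees(np.arctan2(*(P[1]-P[0])[1::-1])),np.degrees(np.arctan2(*(P[2]-P[3])[1::-1])),np.degrees(np.arctan2(*(P[0]-P[3])[1::-1])))
for t in (115,125,135):
    try: print(t,blob(im,m,(352,236,422,284),.07,lambda c:(c.min(2)>t)&(c.max(2)-c.min(2)<14))[0])
    except Exception as e: print(t,e)
E
```

```text
[[500.0, -311.0, 70.0], [558.0, -399.0, 70.0], [469.0, -449.0, 70.0], [418.0, -353.0, 70.0]] [ 486.50677569 -377.99716969   70.        ]
-56.54604646808907 -62.115621880521964 27.064630072495767
115 [ 523.1 -392.1  151.7   77.7   32.2]
125 [ 540.3 -381.3  111.2   77.7   32.1]
135 [ 540.9 -382.2  111.2   75.4   32.1]
```

jog_arm --rows '[[[0,0,-0.03,0],[0,0,-0.06,0],[0,0,-0.06,0],[-0.0425,-0.0098,0,0],[-0.0425,-0.0098,0,0],[-0.0425,-0.0098,0,0],[-0.0425,-0.0098,0,0],[-0.0425,-0.0098,0,0],[0,0,0,-0.1665],[0,0,0,-0.1665],[0,0,0,-0.1665],[0,0,0,-0.1665],[0,0,0,-0.1665],[0,0,0,-0.1665],[0,0,0,-0.1665],[0,0,0,-0.1665],[0,0,0,-0.1665],[0,0,0,-0.1665]]]'

```text
time_s: 14.4
tcp_pos: [0.6, 0.3057, 0.2479]
ee_rot: [[0.981, -0.193, -0.001], [-0.193, -0.981, -0.0], [-0.001, 0.0, -1.0]]
wrist_force: [-0.3, 0.1, -1.0]
gripper_width: 1.001
gripper_force: 0.0
```

```bash
python3 -c "
from h import *
go(.600,.3065,-1.9);save('scene','s2.png')"
```

```text
t 14.4 tcp [0.6    0.3057 0.2479] psi -11.14 tool shift(before turn) [-0.0002 -0.0008 -0.    ] turn rad -0.1612
```

jog_arm --rows '[[[0,-0.0008,0,-0.0806],[0,0,0,-0.0806],[0,0,0.04,0],[0,0,0.04,0],[0,0,0,0],[0,0,0,0]]]'

```text
time_s: 15.2
tcp_pos: [0.6012, 0.307, 0.1698]
ee_rot: [[0.999, -0.039, 0.002], [-0.039, -0.999, 0.001], [0.002, -0.001, -1.0]]
wrist_force: [-0.1, 1.2, 0.3]
gripper_width: 1.003
gripper_force: 0.0
```

```bash
python3 -c "
from h import *
go(.600,.3065,-1.9)"
```

```text
t 15.2 tcp [0.6012 0.307  0.1698] psi -2.23 tool shift(before turn) [-0.0012  0.0006 -0.    ] turn rad -0.0058
```

jog_arm --rows '[[[-0.001,0.0005,0.016,-0.005],[0,0,0.016,0],[0,0,0,0],[0,0,0,0]]]'

```text
time_s: 15.7
tcp_pos: [0.5992, 0.306, 0.136]
ee_rot: [[0.999, -0.034, -0.001], [-0.034, -0.999, -0.0], [-0.001, 0.0, -1.0]]
wrist_force: [-0.1, -1.0, 0.5]
gripper_width: 1.004
gripper_force: 0.0
```

jog_arm --rows '[[[0,0,0,0],[0,0,0,0],[0,0,0,0],[0,0,0,0],[0,0,0,0],[0,0,0,0],[0,0,0,0],[0,0,0,0]]]' --claw 0

```text
time_s: 16.7
tcp_pos: [0.5993, 0.3061, 0.1363]
ee_rot: [[0.999, -0.034, -0.0], [-0.034, -0.999, -0.0], [-0.0, 0.0, -1.0]]
wrist_force: [0.1, -0.7, 0.2]
gripper_width: 0.184
gripper_force: 30.0
```

jog_arm --rows '[[[0,0,-0.01,0],[0,0,-0.02,0],[0,0,-0.05,0],[0,0,-0.05,0],[0,0,0,0],[0,0,0,0]]]'

```text
time_s: 17.45
tcp_pos: [0.5988, 0.3059, 0.2663]
ee_rot: [[0.999, -0.034, -0.001], [-0.034, -0.999, 0.0], [-0.001, -0.0, -1.0]]
wrist_force: [-0.4, -0.5, -1.3]
gripper_width: 0.184
gripper_force: 30.0
```

```bash
python3 - <<'E'
from h import *
c,s=np.cos(np.radians(25.4)),np.sin(np.radians(25.4))
go(.482-.12*c,-.3785-.12*s,25.4)
save('scene','s3.png')
E
```

```text
t 17.45 tcp [0.5988 0.3059 0.2663] psi -1.94 tool shift(before turn) [-2.001e-01  7.431e-01 -1.000e-04] turn rad -0.4772
```

jog_arm --rows '[[[-0.0125,0.0464,0,0],[-0.0125,0.0464,0,0],[-0.0125,0.0464,0,0],[-0.0125,0.0464,0,0],[-0.0125,0.0464,0,0],[-0.0125,0.0464,0,0],[-0.0125,0.0464,0,0],[-0.0125,0.0464,0,0],[-0.0125,0.0464,0,0],[-0.0125,0.0464,0,0],[-0.0125,0.0464,0,0],[-0.0125,0.0464,0,0],[-0.0125,0.0464,0,0],[-0.0125,0.0464,0,0],[-0.0125,0.0464,0,0],[-0.0125,0.0464,0,0],[0,0,0,-0.159],[0,0,0,-0.159],[0,0,0,-0.159],[0,0,0,0]]]'

```text
time_s: 20.0
tcp_pos: [0.374, -0.4288, 0.2648]
ee_rot: [[0.904, 0.427, -0.003], [0.427, -0.904, 0.002], [-0.001, -0.003, -1.0]]
wrist_force: [-0.0, 0.0, -0.9]
gripper_width: 0.181
gripper_force: 30.0
```

```bash
python3 - <<'E'
from h import *
go(.482,-.3785,25.4)
m=camera_model('wrist');save('wrist','wC2.png');pickle.dump(m,open('wC2.pkl','wb'))
E
```

```text
t 20.0 tcp [ 0.374  -0.4288  0.2648] psi 25.29 tool shift(before turn) [ 0.1192  0.0006 -0.0002] turn rad -0.002
```

View pics/wC2.png

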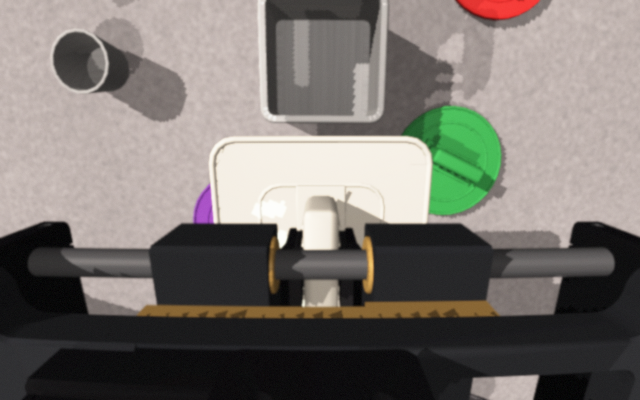

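wC2 shows the held square lid square with the picture. The square tub is ahead: near rim at row 122, left wall from (258,5) to (262,105), right wall from (388,5) to (385,105).

```bash
python3 - <<'E'
from h import *
im=cv2.imread('pics/wC2.png');m=pickle.load(open('wC2.pkl','rb'))
s=sense();T=np.array(s['tcp_pos']);R=np.array(s['ee_rot'])
g=cv2.cvtColor(im,6).astype(int)
def edge_row(x,y0,y1,sgn): # strongest vertical-direction step
    d=(g[y0+2:y1+2,x]-g[y0-2:y1-2,x])*sgn; return y0+int(d.argmax())
def edge_col(y,x0,x1,sgn):
    d=(g[y,x0+2:x1+2]-g[y,x0-2:x1-2])*sgn; return x0+int(d.argmax())
def tool(pts,z): return (plane(m,pts,z)-T)@R
for nm,pts,z in (('near', [(x,edge_row(x,112,130,1)) for x in range(278,372,8)],.07),
  ('nearin',[(x,edge_row(x,105,121,1)) for x in range(285,360,8)],.07),
  ('left',[(edge_col(y,252,268,-1),y) for y in range(8,104,8)],.07),('left+',[(edge_col(y,252,268,1),y) for y in range(8,104,8)],.07),
  ('right',[(edge_col(y,376,394,-1),y) for y in range(8,104,8)],.07),
  ('lidfront',[(x,edge_row(x,128,146,1)) for x in range(235,410,12)],T[2]-.0823+.010),
  ('lidL',[(edge_col(y,200,222,1),y) for y in range(155,215,6)],T[2]-.0823+.010),('lidR',[(edge_col(y,422,440,-1),y) for y in range(155,215,6)],T[2]-.0823+.010)):
    P=tool(pts,z)*1000; 
    i=0 if np.ptp(P[:,0])>np.ptp(P[:,1]) else 1
    k=np.polyfit(P[:,i],P[:,1-i],1); print(nm,'med',np.round(np.median(P[:,:2],0),1),'slope deg',round(np.degrees(np.arctan(k[0])),2),np.round(pts[0]),np.round(pts[-1]))
E
```

```text
near med [71.8  0.7] slope deg -2.68 [278 115] [366 116]
nearin med [71.8 -0.1] slope deg -0.74 [285 114] [357 116]
left med [123.6 -46.7] slope deg 0.58 [265   8] [267  96]
left+ med [123.7 -53.3] slope deg 0.44 [257   8] [259  96]
right med [123.6  53.9] slope deg -0.5 [386   8] [384  96]
lidfront med [59.1 -1.1] slope deg 0.24 [235 136] [403 136]
lidL med [ 35.3 -56.7] slope deg 12.04 [217 155] [212 209]
lidR med [35.5 57.1] slope deg -1.65 [430 155] [428 209]
```

jog_arm --rows '[[[0.0395,0,0,0],[0.0395,0,0,0],[0.0395,0,0,0],[0,0,0.04,0],[0,0,0.04,0],[0,0,0,0],[0,0,0,0]]]'

```text
time_s: 20.92
tcp_pos: [0.4823, -0.3789, 0.1876]
ee_rot: [[0.903, 0.429, 0.002], [0.429, -0.903, -0.002], [0.001, 0.002, -1.0]]
wrist_force: [0.1, -0.5, -1.0]
gripper_width: 0.183
gripper_force: 30.0
```

```bash
python3 -c "
from h import *
go(.374+.1185*.9042,-.4288+.1185*.4271,25.3)"
```

```text
t 20.925 tcp [ 0.4823 -0.3789  0.1876] psi 25.38 tool shift(before turn) [-0.0007 -0.0011 -0.    ] turn rad 0.0014
```

jog_arm --rows '[[[-0.0007,-0.001,0.02,0],[0,0,0.015,0],[0,0,0.005,0],[0,0,0,0],[0,0,0,0]]]'

```text
time_s: 21.55
tcp_pos: [0.4808, -0.3779, 0.1469]
ee_rot: [[0.903, 0.429, 0.001], [0.429, -0.903, -0.001], [0.001, 0.001, -1.0]]
wrist_force: [0.0, 0.1, 0.2]
gripper_width: 0.178
gripper_force: 30.0
```

```bash
python3 -c "
from h import *
go(.374+.1185*.9042,-.4288+.1185*.4271,25.3)"
```

```text
t 21.55 tcp [ 0.4808 -0.3779  0.1469] psi 25.41 tool shift(before turn) [0.0002 0.0004 0.    ] turn rad 0.0019
```

jog_arm --rows '[[[0,0,0,0],[0,0,0,0],[0,0,0,0],[0,0,0,0],[0,0,0,0],[0,0,0,0],[0,0,-0.02,0],[0,0,-0.04,0],[0,0,-0.05,0],[0.0369,-0.0318,0,0],[0.0369,-0.0318,0,0],[0.0369,-0.0318,0,0],[0.0369,-0.0318,0,0],[0.0369,-0.0318,0,0],[0.0369,-0.0318,0,0]]]' --claw 1

```text
time_s: 23.42
tcp_pos: [0.599, -0.1088, 0.2564]
ee_rot: [[0.903, 0.429, 0.0], [0.429, -0.903, -0.0], [0.0, 0.0, -1.0]]
wrist_force: [0.3, -0.6, 0.0]
gripper_width: 0.999
gripper_force: 0.0
```

jog_arm --rows '[[[0,0,0,0.1623],[0,0,0,0.1623],[0,0,0,0.1623],[0,0,0,0.1623],[0,0,0,0.1623],[0,0,0,0.1623],[0,0,0,0.1623],[0,0,0,0.1623],[0,0,0,0.1623],[0,0,0,0.1623],[0,0,0,0.1623],[0,0,0,0.1623],[0,0,0,0.1623],[0,0,0,0.1623],[0,0,0,0]]]'

```text
time_s: 25.3
tcp_pos: [0.5985, -0.1104, 0.2562]
ee_rot: [[-0.253, -0.967, -0.0], [-0.967, 0.253, 0.0], [-0.0, 0.0, -1.0]]
wrist_force: [0.8, -0.0, -0.8]
gripper_width: 0.996
gripper_force: 0.0
```

```bash
python3 - <<'E'
from h import *
go(.5992,-.1107,-104.8)
m=camera_model('scene');im=save('scene','s4.png')[:,:,::-1]
r,h=blob(im,m,(235,130,315,200),.074,lambda c:(c.min(2)>150)&(c.max(2)-c.min(2)<40)); print(r)
E
```

```text
t 25.3 tcp [ 0.5985 -0.1104  0.2562] psi -104.68 tool shift(before turn) [ 0.0001 -0.0008 -0.    ] turn rad 0.0022
[ 466.7 -350.9  115.9   56.4   32.8]
```

jog_arm --rows '[[[0,-0.0008,0.04,0.002],[0,0,0.04,0],[0,0,0.019,0],[0,0,0,0],[0,0,0,0]]]'

```text
time_s: 25.98
tcp_pos: [0.5998, -0.1106, 0.1581]
ee_rot: [[-0.256, -0.967, 0.001], [-0.967, 0.256, -0.0], [-0.0, -0.001, -1.0]]
wrist_force: [0.4, -0.8, 0.2]
gripper_width: 1.001
gripper_force: 0.0
```

jog_arm --rows '[[[0,0,0,0],[0,0,0,0],[0,0,0,0],[0,0,0,0],[0,0,0,0],[0,0,0,0],[0,0,0,0],[0,0,0,0]]]' --claw 0

```text
time_s: 26.98
tcp_pos: [0.5994, -0.1106, 0.1573]
ee_rot: [[-0.257, -0.966, 0.0], [-0.966, 0.257, -0.0], [0.0, -0.0, -1.0]]
wrist_force: [0.2, 1.0, 0.3]
gripper_width: 0.178
gripper_force: 30.0
```

jog_arm --rows '[[[0,0,-0.01,0],[0,0,-0.02,0],[0,0,-0.04,0],[0,0,-0.04,0],[0,0,0,0],[0,0,0,0]]]'

```text
time_s: 27.72
tcp_pos: [0.5987, -0.1104, 0.2669]
ee_rot: [[-0.257, -0.966, -0.001], [-0.966, 0.257, 0.001], [-0.0, 0.001, -1.0]]
wrist_force: [-0.4, 0.5, -2.2]
gripper_width: 0.181
gripper_force: 30.0
```

```bash
python3 - <<'E'
from h import *
im=cv2.imread('pics/wA.png')
go(.600,.306,-92)
save('side','d4.png')
save('scene','s5.png')
b=cv2.imread('pics/s5.png')[130:370,230:470]; c=cv2.imread('pics/d4.png')[120:310,200:440]
cv2.imwrite('pics/chk2.png',np.hstack([cv2.resize(b,(400,400),interpolation=2),cv2.resize(c,(400,317),interpolation=2) if 0 else cv2.resize(c,(400,400),interpolation=2)]))
E
```

```text
t 27.725 tcp [ 0.5987 -0.1104  0.2669] psi -104.92 tool shift(before turn) [-4.027e-01  1.060e-01  3.000e-04] turn rad -0.2255
```

View pics/chk2.png

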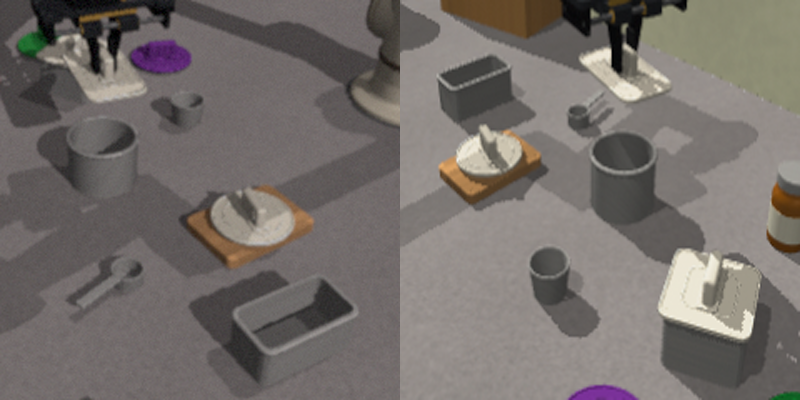

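The picture shows the square lid seated flush on the square tub, the round lid flat on the board, and the oblong and round tubs open and unmoved. Next I'll carry the oblong lid beyond the oblong tub and look at the tub from there.

jog_arm --rows '[[[-0.045,0.0108,-0.0067,0],[-0.045,0.0108,-0.0067,0],[-0.045,0.0108,-0.0067,0],[-0.045,0.0108,-0.0067,0],[-0.045,0.0108,-0.0067,0],[-0.045,0.0108,-0.0067,0],[-0.045,0.0108,-0.0067,0],[-0.045,0.0108,-0.0067,0],[-0.045,0.0108,-0.0067,0],[-0.045,0.0108,-0.0067,0],[-0.045,0.0108,-0.0067,0],[-0.045,0.0108,-0.0067,0],[0,0,0,-0.087],[0,0,0,-0.087],[0,0,0,0],[0,0,0,0]]]'

```text
time_s: 29.82
tcp_pos: [0.6129, 0.4445, 0.3466]
ee_rot: [[-0.087, -0.996, -0.001], [-0.996, 0.087, -0.001], [0.001, 0.001, -1.0]]
wrist_force: [0.3, 0.0, -1.9]
gripper_width: 0.181
gripper_force: 30.0
```

```bash
python3 - <<'E'
from h import *
go(.6,.306,-4)
m=camera_model('wrist');save('wrist','wA2.png');pickle.dump(m,open('wA2.pkl','wb'))
E
```

```text
t 29.825 tcp [0.6129 0.4445 0.3466] psi -95.01 tool shift(before turn) [0.1391 0.0008 0.0002] turn rad -1.5884
```

View pics/wA2.png

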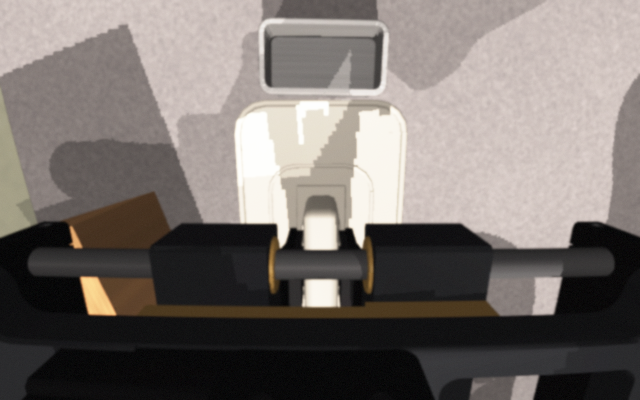

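The oblong tub is fully visible with outer rim corners at about (258,20), (389,22), (385,95) and (263,93). The held lid is aligned with the tool.

```bash
cat > m2.py <<'E'
from h import *
im=cv2.imread('pics/wA2.png');m=pickle.load(open('wA2.pkl','rb'))
s=sense();T=np.array(s['tcp_pos']);R=np.array(s['ee_rot']);g=cv2.GaussianBlur(cv2.cvtColor(im,6),(3,3),0).astype(int)
def er(x,y0,y1,sg): d=(g[y0+1:y1+1,x]-g[y0-1:y1-1,x])*sg; return y0+int(d.argmax())
def ec(y,x0,x1,sg): d=(g[y,x0+1:x1+1]-g[y,x0-1:x1-1])*sg; return x0+int(d.argmax())
zl=T[2]-.0833+.010
for nm,pts,z in (('far in',[(x,er(x,20,32,-1)) for x in range(280,370,6)],.06),('near in',[(x,er(x,84,95,1)) for x in range(280,370,6)],.06),
 ('left in',[(ec(y,260,274,-1),y) for y in range(35,82,4)],.06),('right in',[(ec(y,374,388,1),y) for y in range(35,82,4)],.06),
 ('far out',[(x,er(x,14,24,1)) for x in range(280,370,6)],.06),('near out',[(x,er(x,91,100,-1)) for x in range(280,370,6)],.06),
 ('lidfront',[(x,er(x,96,110,1)) for x in range(265,380,8)],zl),('lidL',[(ec(y,228,248,1),y) for y in range(130,215,6)],zl),('lidR',[(ec(y,395,412,-1),y) for y in range(130,215,6)],zl)):
    P=(plane(m,pts,z)-T)@R*1000; i=0 if np.ptp(P[:,0])>np.ptp(P[:,1]) else 1
    k=np.polyfit(P[:,i],P[:,1-i],1); print(nm,np.round(np.median(P[:,:2],0),1),'slope',round(np.degrees(np.arctan(k[0])),2),pts[0],pts[-1])
E
python3 m2.py
```

```text
far in [170.4   1.5] slope -1.28 (280, 23) (364, 25)
near in [102.9   1.5] slope -1.17 (280, 87) (364, 89)
left in [136.4 -63.2] slope 1.37 (263, 35) (264, 79)
right in [136.4  67.8] slope 1.53 (383, 35) (380, 79)
far out [175.6   1.5] slope -1.12 (280, 18) (364, 20)
near out [96.4  1.5] slope -0.91 (280, 94) (364, 95)
lidfront [76.3  0.1] slope -4.24 (265, 100) (377, 108)
lidL [ 40.2 -44.3] slope -0.16 (234, 130) (239, 214)
lidR [40.1 43.5] slope -0.13 (406, 130) (401, 214)
```

jog_arm --rows '[[[0.0455,0.0008,0,0],[0.0455,0.0008,0,0],[0.0455,0.0008,0,0],[0,0,0,-0.172],[0,0,0,-0.172],[0,0,0,-0.172],[0,0,0,-0.172],[0,0,0,-0.172],[0,0,0,-0.172],[0,0,0,-0.172],[0,0,0,-0.172],[0,0,0,-0.172],[0,0,0.05,0],[0,0,0.05,0],[0,0,0.05,0],[0,0,0.02,0],[0,0,0,0],[0,0,0,0]]]'

```text
time_s: 32.12
tcp_pos: [0.5996, 0.3092, 0.1793]
ee_rot: [[0.994, -0.109, 0.003], [-0.109, -0.994, 0.001], [0.002, -0.002, -1.0]]
wrist_force: [-0.3, -1.2, -0.5]
gripper_width: 0.182
gripper_force: 30.0
```

```bash
python3 -c "
from h import *
go(.5987,.3088,-6.3)"
```

```text
t 32.125 tcp [0.5996 0.3092 0.1793] psi -6.24 tool shift(before turn) [-0.0009  0.0005 -0.    ] turn rad 0.0011
```

jog_arm --rows '[[[-0.001,0.0005,0.02,0],[0,0,0.016,0],[0,0,0.005,0],[0,0,0,0],[0,0,0,0]]]'

```text
time_s: 32.75
tcp_pos: [0.5982, 0.3087, 0.1373]
ee_rot: [[0.994, -0.108, 0.001], [-0.108, -0.994, 0.001], [0.001, -0.001, -1.0]]
wrist_force: [-0.3, 0.0, 0.2]
gripper_width: 0.179
gripper_force: 30.0
```

jog_arm --rows '[[[0,0,0,0],[0,0,0,0],[0,0,0,0],[0,0,0,0],[0,0,0,0],[0,0,0,0],[0,0,-0.02,0],[0,0,-0.05,0],[-0.03,0,-0.05,0],[-0.04,0,-0.04,0],[0,0,0,0],[0,0,0,0]]]' --claw 1

```text
time_s: 34.25
tcp_pos: [0.5278, 0.316, 0.2966]
ee_rot: [[0.994, -0.108, -0.0], [-0.108, -0.994, 0.0], [-0.0, -0.0, -1.0]]
wrist_force: [0.0, -0.5, 0.1]
gripper_width: 0.999
gripper_force: 0.0
```

```bash
python3 - <<'E'
from h import *
go(.4917,.1166,-106.84)
m=camera_model('wrist');im=save('wrist','wA3.png')[:,:,::-1];pickle.dump(m,open('wA3.pkl','wb'))
for t in (190,205,215): print(blob(im,m,(200,20,440,210),.064,lambda c:(c[...,1]>t)&(c[...,2]-c[...,0]<30))[0])
save('scene','s6.png')
a=cv2.imread('pics/wA3.png')[:230,140:500];b=cv2.imread('pics/s6.png')[260:380,330:490]
cv2.imwrite('pics/chk3.png',np.hstack([cv2.resize(a,(460,294)),cv2.resize(b,(340,294),interpolation=2)]))
E
```

```text
t 34.25 tcp [0.5278 0.316  0.2966] psi -6.22 tool shift(before turn) [-0.0143  0.2021 -0.    ] turn rad 1.7561
[598.9 310.1 153.2  89.   -6.2]
[599.4 309.9 152.1  88.1  -6.3]
[599.  309.8 151.3  87.4  -6.3]
```

View pics/chk3.png

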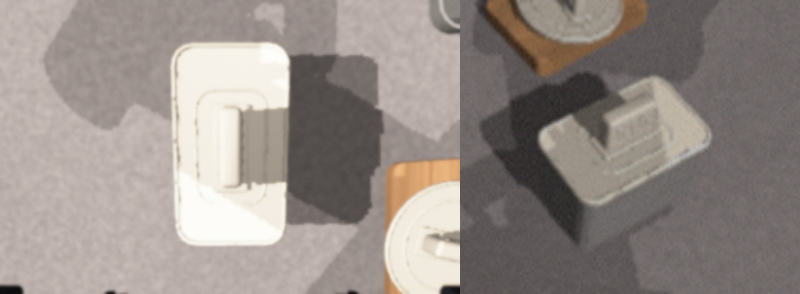

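chk3 shows the oblong lid flush on the oblong tub, covering it on all sides and aligned with it. Next I'll fetch the round lid from the board.

jog_arm --rows '[[[-0.0029,0.0404,0,0],[-0.0029,0.0404,0,0],[-0.0029,0.0404,0,0],[-0.0029,0.0404,0,0],[-0.0029,0.0404,0,0],[0,0,0,0.1596],[0,0,0,0.1596],[0,0,0,0.1596],[0,0,0,0.1596],[0,0,0,0.1596],[0,0,0,0.1596],[0,0,0,0.1596],[0,0,0,0.1596],[0,0,0,0.1596],[0,0,0,0.1596],[0,0,0,0.1596],[0,0,0.05,0],[0,0,0.05,0],[0,0,0,0],[0,0,0,0]]]'

```text
time_s: 36.85
tcp_pos: [0.4931, 0.117, 0.1976]
ee_rot: [[-0.289, -0.957, 0.002], [-0.957, 0.289, -0.0], [-0.0, -0.002, -1.0]]
wrist_force: [0.3, 1.2, 0.7]
gripper_width: 0.998
gripper_force: 0.0
```

```bash
python3 -c "
from h import *
go(.4917,.1166,-106.84)"
```

```text
t 36.85 tcp [0.4931 0.117  0.1976] psi -106.8 tool shift(before turn) [ 0.0008  0.0012 -0.    ] turn rad 0.0006
```

jog_arm --rows '[[[0.0005,0.001,0.04,0],[0,0,0.04,0],[0,0,0.019,0],[0,0,0,0],[0,0,0,0]]]'

```text
time_s: 37.48
tcp_pos: [0.4921, 0.1173, 0.0996]
ee_rot: [[-0.289, -0.957, 0.003], [-0.957, 0.289, 0.002], [-0.003, -0.003, -1.0]]
wrist_force: [0.3, 0.6, -0.3]
gripper_width: 1.0
gripper_force: 0.0
```

jog_arm --rows '[[[0,0,0,0],[0,0,0,0],[0,0,0,0],[0,0,0,0],[0,0,0,0],[0,0,0,0],[0,0,0,0],[0,0,0,0]]]' --claw 0

```text
time_s: 38.48
tcp_pos: [0.4908, 0.1166, 0.0976]
ee_rot: [[-0.289, -0.957, 0.0], [-0.957, 0.289, -0.0], [-0.0, -0.0, -1.0]]
wrist_force: [-0.8, -0.1, 0.5]
gripper_width: 0.178
gripper_force: 30.0
```

jog_arm --rows '[[[0,0,-0.01,0],[0,0,-0.03,0],[0,0,-0.05,0],[0,0,-0.05,0],[0,0,-0.05,0],[0,0,0,0],[0,0,0,0]]]'

```text
time_s: 39.35
tcp_pos: [0.4899, 0.1163, 0.2873]
ee_rot: [[-0.29, -0.957, -0.001], [-0.957, 0.29, 0.0], [0.0, 0.001, -1.0]]
wrist_force: [-0.4, -0.1, -1.6]
gripper_width: 0.183
gripper_force: 30.0
```

```bash
python3 -c "
from h import *
go(.637,.013,-106.84)"
```

```text
t 39.35 tcp [0.4899 0.1163 0.2873] psi -106.85 tool shift(before turn) [ 0.0562 -0.1707 -0.0002] turn rad -0.0002
```

Next I'll stop short of the round tub, with the tub in the wrist view. The origin sits 0.0816 m below the TCP.

jog_arm --rows '[[[0.014,-0.0427,0,0],[0.014,-0.0427,0,0],[0.014,-0.0427,0,0],[0.014,-0.0427,0,0],[0,0,0,0],[0,0,0,0]]]'

```text
time_s: 40.1
tcp_pos: [0.6371, 0.0134, 0.2855]
ee_rot: [[-0.29, -0.957, -0.004], [-0.957, 0.29, -0.001], [0.002, 0.004, -1.0]]
wrist_force: [-0.5, 1.0, -1.7]
gripper_width: 0.183
gripper_force: 30.0
```

```bash
python3 - <<'E'
from h import *
go(.599,-.111,-106.84)
m=camera_model('wrist');save('wrist','wB2.png');pickle.dump(m,open('wB2.pkl','wb'))
E
```

```text
t 40.1 tcp [0.6371 0.0134 0.2855] psi -106.86 tool shift(before turn) [0.1302 0.0004 0.0002] turn rad -0.0003
```

View pics/wB2.png

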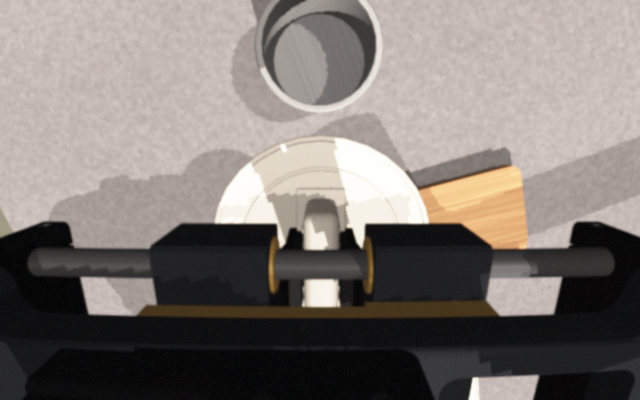

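wB2 shows the round tub's rim, with its left at (257,45), right at (382,45) and near edge at (320,112). The held round lid's front edge is at (322,136).

```bash
python3 - <<'E'
from h import *
from scipy.optimize import least_squares
im=cv2.imread('pics/wB2.png');m=pickle.load(open('wB2.pkl','rb'))
s=sense();T=np.array(s['tcp_pos']);R=np.array(s['ee_rot']);g=cv2.GaussianBlur(cv2.cvtColor(im,6),(3,3),0).astype(int)
def fit(pts,z,r0=None):
    P=((plane(m,pts,z)-T)@R*1000)[:,:2]
    f=least_squares(lambda p:np.hypot(*(P-p[:2]).T)-(r0 or p[2]),[*P.mean(0),55],loss='soft_l1'); return np.round(f.x,1),np.round(np.abs(f.fun).mean(),2)
def scan(c,ths,r0,r1,sg):
    o=[]
    for t in np.radians(ths):
        rr=np.arange(r0,r1,.5);v=np.array([g[int(round(c[1]+r*np.sin(t))),int(round(c[0]+r*np.cos(t)))] for r in rr])
        k=rr[2:-2][((v[4:]-v[:-4])*sg).argmax()];o.append((c[0]+k*np.cos(t),c[1]+k*np.sin(t)))
    return o
print('hand out',fit([(257,45),(382,45),(320,112),(268,80),(372,82),(290,104),(350,104)],.08))
print('in',fit(scan((320,48),range(-20,201,8),50,64,1),.08))
print('out',fit(scan((320,48),range(-20,201,8),58,70,-1),.08))
zl=T[2]-.0816+.010
L=scan((322,240),range(-150,-28,6),90,118,-1);print('lid',fit(L,zl),fit(L,zl,60))
E
```

```text
hand out (array([128.9,  -0.6,  54.2]), np.float64(0.32))
in (array([130. ,  -1.9,  49.6]), np.float64(0.25))
out (array([128.9,  -1.5,  54.5]), np.float64(0.27))
lid (array([-2.1,  0.2, 60.7]), np.float64(0.63)) (array([105.4,  -2. ,  55. ]), np.float64(11.45))
```

jog_arm --rows '[[[0.0434,-0.0004,0,0],[0.0434,-0.0004,0,0],[0.0434,-0.0004,0,0],[0,0,0.04,0],[0,0,0.045,0],[0,0,0,0],[0,0,0,0]]]'

```text
time_s: 41.02
tcp_pos: [0.6024, -0.1109, 0.2047]
ee_rot: [[-0.288, -0.958, 0.003], [-0.958, 0.288, -0.001], [-0.0, -0.003, -1.0]]
wrist_force: [1.0, 0.2, -0.2]
gripper_width: 0.179
gripper_force: 30.0
```

```bash
python3 -c "
from h import *
go(.6005,-.1116,-106.86)"
```

```text
t 41.025 tcp [ 0.6024 -0.1109  0.2047] psi -106.72 tool shift(before turn) [ 0.0012  0.0016 -0.    ] turn rad 0.0025
```

jog_arm --rows '[[[0.001,0.001,0.02,0],[0,0,0.02,0],[0,0,0.008,0],[0,0,0,0],[0,0,0,0]]]'

```text
time_s: 41.65
tcp_pos: [0.6009, -0.112, 0.156]
ee_rot: [[-0.289, -0.957, 0.002], [-0.957, 0.289, -0.0], [-0.001, -0.002, -1.0]]
wrist_force: [0.0, 0.1, -0.7]
gripper_width: 0.183
gripper_force: 30.0
```

```bash
python3 -c "
from h import *
go(.6005,-.1116,-106.86)"
```

```text
t 41.65 tcp [ 0.6009 -0.112   0.156 ] psi -106.8 tool shift(before turn) [-0.0002  0.0005 -0.    ] turn rad 0.001
```

jog_arm --rows '[[[0,0,0,0],[0,0,0,0],[0,0,0,0],[0,0,0,0],[0,0,0,0],[0,0,0,0],[0,0,-0.02,0],[0,0,-0.05,0],[-0.03,0,-0.05,0],[-0.04,0,-0.03,0],[0,0,0,0],[0,0,0,0]]]' --claw 1

```text
time_s: 43.15
tcp_pos: [0.6198, -0.0451, 0.3036]
ee_rot: [[-0.289, -0.957, -0.002], [-0.957, 0.289, 0.0], [0.0, 0.002, -1.0]]
wrist_force: [0.5, -0.4, -0.8]
gripper_width: 1.001
gripper_force: 0.0
```

```bash
python3 - <<'E'
from h import *
m=camera_model('wrist');im=save('wrist','wB3.png')[:,:,::-1]
for t in (195,208): print('round',blob(im,m,(220,40,420,215),.084,lambda c:(c[...,1]>t)&(c[...,2]-c[...,0]<30))[0])
for n,b in (('scene',[(235,135,315,200),(255,185,330,250),(360,270,465,360)]),('side',[(345,230,425,305),(295,165,370,230),(215,130,275,180)])):
    i=save(n,n+'9.png')[:,:,::-1];mm=camera_model(n)
    for q,z in zip(b,(.074,.084,.064)):
        print(n,z,blob(i,mm,q,z,lambda c:(c.min(2)>150))[0])
print(sense()['time_s'],sense()['wrist_force'])
E
```

```text
round [ 601.3 -110.7  120.3  119.6  -16.9]
round [ 600.8 -110.6  119.6  119.6   27.1]
scene 0.074 [ 448.1 -350.9  110.4   46.5   56.3]
scene 0.084 [ 601.3 -113.4  117.1  115.7  -65.7]
scene 0.064 [599.3 308.  147.4  89.4  -5.7]
side 0.074 [ 487.7 -373.2  127.4  116.9   25.4]
side 0.084 [575.3 -99.9 116.1  65.4  68.5]
side 0.064 [551.3 315.6  88.2  59.8  81.7]
43.3 [ 0.32383229 -0.30177616 -0.39973125]
```

```bash
python3 -c "
from h import *
print(finish_job())"
```

```text
the job is handed in; nothing more can be done
None
```

All three lids are on their own tubs (round, square and oblong), the round and oblong ones within about 2 mm of centre by wrist camera and the square one by its placing position and a side view; the job was handed in at about 43 s, well under the 112 s limit.

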